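# Show a finished lock to the inspection camera

## Robot

A 6-joint arm with a two-finger parallel gripper is mounted at the origin on the work surface. World frame = base frame: x ahead of the robot, y to its left, z up, the work surface at z = 0. Lengths are in m, angles in rad, forces in N, time in s.
With the tool pointing down it reaches from about 0.275 to 0.825 m from the base axis. Payload 4.9 kg.
Tool frame: the origin (TCP) lies midway between the tips of the shut fingers; the grasp point (between the pads) lies 19 mm behind it; z points along the fingers, y is the line along which they close (so a half turn about z gives the same grasp; the last joint's range is limited). The gripper opens to 85 mm and grips with 20 to 120 N. Pads are 22 mm wide; open, the fingers measure 114 mm over their backs; the gripper's body (76 mm by 85 mm) begins 54 mm behind the grasp point. The pads swing forward as they close: fully open they stand 13 mm farther back than shut.
Start: joints at [-1.397, 0.326, -0.193, 1.052, 0, 1.437], TCP at [0.167, -0.524, 0.231] pointing down, gripper open.
Joint ranges: [-2.65, 2.65], [-0.97, 1.79], [-1.3, 1.35], [-1.93, 2.1], [-1.47, 1.37], [-3.14, 3.14]. Speed limits (rad/s): [2.57, 2.57, 3.14, 3.14, 3.14, 3.14].

## Interface

Orientations are given as a rotation vector (axis times angle).
In Python, from plant import manip gives the robot as it stands.
- The arm moves only by the shell command python3 -m crank 'ROWS' [FORCE]. ROWS is text: rows parted by semicolons, each of 7 numbers parted by spaces: the opening, from 0 (shut) to 1 (fully open), then the shift along the tool's x, y, z as a fraction of full scale, then the turn, a rotation vector about the tool's x, y, z as a fraction of full scale. A call has 1 to 20 rows; each row is the pose to reach, as a shift and turn from the pose commanded when the call began, along the tool's axes at that moment; what a row does not reach only later rows make up. Full scale, the value 1, is 0.1 m for a shift and 120 degrees for a turn. A row lasts 1/10 s, in which the tool goes at most 50 mm and 8.59 degrees, less where a joint would pass 70% of its speed; a pose out of reach is approached as far as the arm can. A call with a number of a shift or a turn outside -1 to 1 is refused whole. A call with a gripper value outside its range is refused whole. The fingers move at their own pace and stop on an object; FORCE is the grip in N (left out, the last holds). Time passes only in rows, so rows that repeat a pose let the fingers close. It gives the time, the measured TCP pose, the force, the opening and the grip force at its end, in the units of the state.
- manip.observe(): the state, without advancing time (a new reading comes with each control period).
- manip.read_camera(name): name is "scene" or "top"; returns the picture (420x560x3 uint8, red, green, blue); there is no depth.
- manip.camera_model(name): a dict with "K" (3x3 intrinsics, pixels), "camera_from_world" (4x4, takes a point from world to camera coordinates). Camera axes: x right, y down, z forward; pixel columns grow to the right and rows downward; lengths in m; the calibration is good to about 2 mm. A picture is of the moment at which its call begins. camera_model takes no time and is no camera call.
- manip.sign_off(): hands the job in; it is judged then, once.
Trained networks look in the newest picture that a camera, given by its name, has taken for a name from the list of things; names that differ only in an ending like _2 or _b are one class to them, and where a whole thing is asked for, a point or a joint stands for the part that bears it (a point fixed in the world has none). Each returns a list of dicts, best first, with "conf" (0 to 1); they miss things now and then, are a little off and sometimes report something else, mostly with a low value. They report only what shows in the picture. A call takes as long as a camera call. They do not tell look-alikes from the thing itself.
- manip.regions_of(camera, target): "mask" (420x560 bool, what is visible of it) and "location" ([column, row] in pixels, amid what is visible of it).
The state is a dict: "time": time; "q": joint angles; "qd": joint speeds; "effort": joint torques, N m; "tcp_pos": TCP position; "ee_rot": TCP orientation; "ft_force": force on the tool from outside, world axes, zero at the start; "torque": the same for the moment, N m; "opening": opening from 0.0 (shut) to 1.0 (fully open); "grasp_force": force on a finger pad.
Only numpy, scipy, OpenCV 4.12 (cv2) and the standard library are available. Lean on these libraries where they do the work, as an engineer would, in place of code of your own. Each camera call takes 0.05 s, during which the arm holds its last target. There are 200 camera calls.

## Task

Draw the large lock straight up out of the slotted rack, holding it by its two narrow side edges so that the fingers stay off the polished front plate, and turn it to face the inspection camera: front plate square to the lens and centred on it, right way up, about 11 cm from the lens. Finish while still holding it there, raised and still, with nothing but the gripper carrying it; do not shift the camera, and leave the two small locks, the screwdriver and the ball dish where they are.

Things in the scene. Friction and masses are not known exactly. Their poses are not given: they have to be found in the camera images.
- lock: Large brass lock to show, loose, 0.26 kg, standing in a rack slot. Case 60 mm wide (y), 64 tall (z), 10.5 thick (x -6 to +4); on it a head 40 wide with a round nose, to z = 80 mm. Origin: middle of underside; x out of the front, z up. Flat narrow side edges at y = -30 and +30, z 0 to 64 mm; the teeth flank only the lowest 18 mm of front and back, nothing stands beside the side edges.
- lock_plate: Polished front plate fixed on the large lock, same origin and axes as lock: 52 mm wide, 57 tall, 2 thick, set in 4 mm from the side edges, face at x = 6.2 mm; a round collar with keyhole, 24 mm across, stands 4 mm out of its middle. Fingers must keep off it.
- lock_front (a point): Middle of the large lock's front face: 6.2 mm ahead of and 32 mm above the lock's origin; axes as lock (x out of the front, z up).
- lens (a point): Middle of the camera's front glass, about 0.3 m up. The camera looks along MINUS x of this frame, back towards the robot's side and 24 to 43 degrees downwards; y is level, z the camera's up. A lock shown rightly has axes parallel to these and its front 110 mm from here along minus x. Ring light 68 mm across around the lens; camera 80 mm long, in a stiff hinge; it turns if knocked.
- camera_stand: Fixed camera stand: base plate 150 x 130 x 14 mm centred at x = 150 mm, steel post 20 mm across, 364 mm tall, at x = 180 mm; a boom at 330 mm height carries the camera towards the stand's -x side. Origin on the table about below the lens, x points away from where the camera looks.
- rack: Fixed rack: base board 215 (x) x 80 (y) x 12 mm, two comb rails at y = -16 and +16 mm with teeth up to z = 30 mm, five slots 14.5 mm wide at x = -70, -35, 0, 35, 70 mm. The three locks stand in the first, middle and last slots in any order, fronts to the rack's +x, undersides at z = 12 mm. Origin: middle of its underside.
- small_lock_a: A small brass box lock, 42 mm wide, 50 mm tall, no shouldered head, loose in another slot of the rack; axes as for the large lock. Leave it alone.
- small_lock_b: A second small lock like small_lock_a. Leave it alone.
- screwdriver: Loose screwdriver 200 mm long lying along its x on the table. Leave it alone.
- ball_dish: Loose square dish of small steel balls, 62 x 62 x 13 mm, on the table. Leave it alone.
Things that resemble listed ones, but are neither listed nor needed, are in the scene too. Leave any black, orange or turquoise look-alike of the lock alone.

How it is judged:
On the way:
1. the large lock has been drawn up clear of the rack in the gripper, still about upright (within 20 degrees) (height (world z) of lock above 0.04 m and contact force between the fingers and lock above 1 N and contact force between lock and rack below 0.2 N and angle between lock's own z axis and vertical below 0.35 rad), for 0.1 s.
At the end, for the whole second after the job is handed in: Gripper still holds the large lock, at rest, underside over 12 cm above the table, clear of rack and camera; front square to the lens within 11 degrees, level within 15, head up; lens 85 to 135 mm in front of the front's middle and within 20 mm of its axis sideways and up or down (contact force between the fingers and lock above 2 N and height (world z) of lock above 0.12 m and contact force between lock and rack below 0.2 N and contact force between lock and camera_stand below 0.2 N and x of lens in the frame of lock_front between 0.085 and 0.135 m and y of lens in the frame of lock_front between -0.02 and 0.02 m and z of lens in the frame of lock_front between -0.02 and 0.02 m and angle between the x axis of lock and the x axis of lens, either way round below 0.2 rad and angle between the y axis of lock and the y axis of lens, either way round below 0.26 rad and angle between lock's own z axis and vertical below 1.2 rad and linear speed of lock below 0.02 m/s and angular speed of lock below 0.15 rad/s); the arm keeps its last pose, push and grip.
It fails at once if the fingers press on the polished front plate (contact force between the fingers and lock_plate above 1 N).
It fails at once if the camera is shifted (distance of lens from where it was at the start of the episode above 0.01 m).
It fails at once if a small lock is disturbed (distance of any of small_lock_a, small_lock_b from where it was at the start of the episode above 0.015 m).
It fails at once if the screwdriver or the ball dish is disturbed (distance of any of screwdriver, ball_dish from where it was at the start of the episode above 0.025 m).
It also fails if it takes over 38 s, if anything falls off the work surface, if the arm or the gripper's body presses on something with over 40 N, if the wrist force passes 120 N, or if a joint passes its speed limit or range.

## Working session

There is one attempt and no reset: what is moved stays moved. The work goes in short steps, Python scripts to look and compute and a shell command to move; the robot and the scene stay as the last step left them, time stands still between calls to the robot, and variables do not carry over. Pictures are saved under pics/ and viewed, at most 10 in all, crops included, and the job is handed in when it is done.

```bash
mkdir -p pics; cat > h.py <<'E'
import numpy as np, cv2
from plant import manip
from scipy.spatial.transform import Rotation as R
def snap(n,f):
    im=manip.read_camera(n); cv2.imwrite('pics/'+f,im[:,:,::-1]); return im
def ray(n,px):
    m=manip.camera_model(n);T=m["camera_from_world"];K=m["K"]
    d=T[:3,:3].T@np.linalg.solve(K,[px[0],px[1],1.]); o=-T[:3,:3].T@T[:3,3]; return o,d
def atz(n,px,z):
    o,d=ray(n,px); return o+d*(z-o[2])/d[2]
def tri(p,q):
    o,d=ray("scene",p);a,b=ray("top",q)
    s=np.linalg.lstsq(np.c_[d,-b],a-o,rcond=None)[0]; u=o+d*s[0];v=a+b*s[1]; return (u+v)/2,np.linalg.norm(u-v)
def proj(n,P):
    m=manip.camera_model(n);T=m["camera_from_world"];P=np.atleast_2d(P)
    c=(P@T[:3,:3].T+T[:3,3])@m["K"].T; return c[:,:2]/c[:,2:]
E
python3 - <<'E'
from h import *
for n in("scene","top"):
    snap(n,n+"0.png"); o,d=ray(n,(280,210)); print(n,o.round(3),d.round(3))
    for t in("lock","small_lock_a","lock_plate","camera_stand","rack","lens","ball_dish","screwdriver"):
        try:
            for r in manip.regions_of(n,t):
                ys,xs=np.where(r["mask"]); print(n,t,round(r["conf"],2),np.round(r["location"]),xs.min(),xs.max(),ys.min(),ys.max(),len(xs))
        except Exception as e: print(t,e)
E
```

```text
scene [ 1.028 -0.664  0.741] [-0.522  0.623 -0.582]
scene lock 0.9 [193. 358.] 174 205 337 376 820
scene lock 0.88 [235. 374.] 232 243 353 399 443
scene lock 0.81 [223. 309.] 211 238 295 325 647
scene lock 0.62 [278. 338.] 270 286 318 358 454
scene small_lock_a 0.83 [219. 290.] 209 228 280 299 308
scene small_lock_a 0.52 [210. 270.] 201 220 261 280 295
scene lock_plate 0.77 [224. 310.] 214 237 300 324 436
scene lock_plate 0.7 [285. 336.] 275 286 321 353 240
scene lock_plate 0.53 [143. 334.] 137 151 317 352 365
scene camera_stand 0.97 [455. 243.] 398 499 132 305 5294
scene camera_stand 0.38 [207. 271.] 202 219 262 280 273
scene rack 0.66 [220. 321.] 192 250 267 342 1488
scene lens 0.96 [412. 143.] 399 441 132 160 672
scene ball_dish 0.83 [386. 208.] 373 400 201 219 336
scene screwdriver 0.74 [288. 216.] 269 307 211 220 283
scene screwdriver 0.36 [224. 308.] 210 239 295 325 661
top [ 0.441 -0.051  1.097] [ 0.13  -0.03  -0.991]
top lock 0.61 [403. 262.] 393 417 254 266 179
top lock 0.57 [393. 216.] 381 408 212 222 233
top lock 0.54 [384. 180.] 374 394 172 190 152
top lock 0.51 [355. 220.] 343 364 215 229 190
top lock 0.5 [343. 174.] 332 355 171 183 162
top small_lock_a 0.61 [337. 242.] 332 348 238 248 106
top small_lock_a 0.56 [327. 267.] 320 336 261 271 114
top lock_plate 0.4 [385. 178.] 380 389 173 181 42
top lock_plate 0.36 [335. 249.] 310 366 206 282 1655
top camera_stand 0.71 [327. 264.] 320 335 261 270 86
top camera_stand 0.68 [188. 108.] 145 231 32 145 4664
top rack 0.76 [337. 248.] 309 367 206 283 1838
top lens 0.87 [165. 115.] 144 177 90 135 1014
top ball_dish 0.76 [139. 190.] 126 149 179 202 527
top ball_dish 0.59 [357. 222.] 344 365 216 228 179
top screwdriver 0.83 [209. 269.] 186 223 226 288 385
```

View pics/scene0.png

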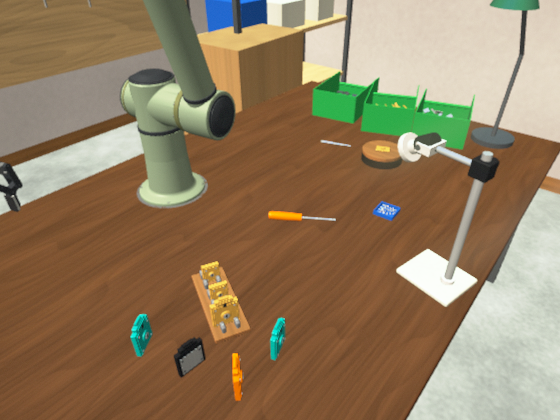

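View pics/top0.png

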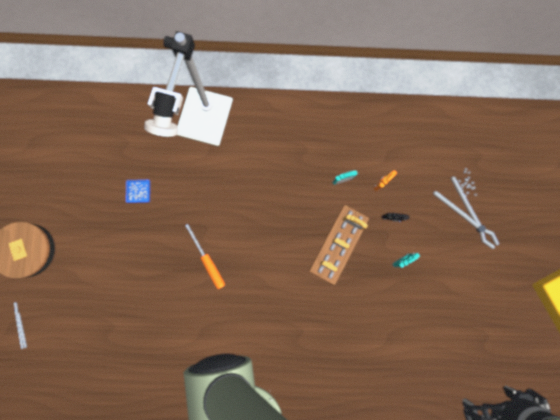

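The scene view shows the large lock, with its shoulders and plate, in the rack's near slot at about (224,310). In the top view it is at (355,220). The camera head is at (412,147) in scene and (163,115) in top. Next I crop both for orientation.

```bash
python3 - <<'E'
from h import *
s=cv2.imread('pics/scene0.png');t=cv2.imread('pics/top0.png')
rs=lambda i:cv2.resize(i,(400,300),interpolation=cv2.INTER_CUBIC)
a=rs(s[115:190,390:490]);b=rs(t[30:150,130:290][0:120]) ;c=rs(s[255:345,170:290]);d=rs(t[195:285,300:420])
cv2.imwrite('pics/crop1.png',np.vstack([np.hstack([a,b]),np.hstack([c,d])]))
r=[x for x in manip.regions_of("top","rack")][0]["mask"].astype(np.uint8)
box=cv2.boxPoints(cv2.minAreaRect(np.argwhere(r)[:,::-1].astype(np.float32)))
print([atz("top",p,0.015).round(3) for p in box])
print("rackc",atz("top",box.mean(0),0.015), "lockS",tri((224,310),(355,220)))
print("lens",tri((410,146),(160,128)))
E
```

```text
[array([ 0.415, -0.165,  0.015]), array([ 0.606, -0.263,  0.015]), array([ 0.569, -0.338,  0.015]), array([ 0.379, -0.238,  0.015])]
rackc [ 0.49111205 -0.2504089   0.015     ] lockS (array([ 0.55544553, -0.28920258,  0.05593856]), np.float64(0.0028768478493359753))
lens (array([0.71176965, 0.1837313 , 0.3085086 ]), np.float64(0.00175363298055788))
```

View pics/crop1.png

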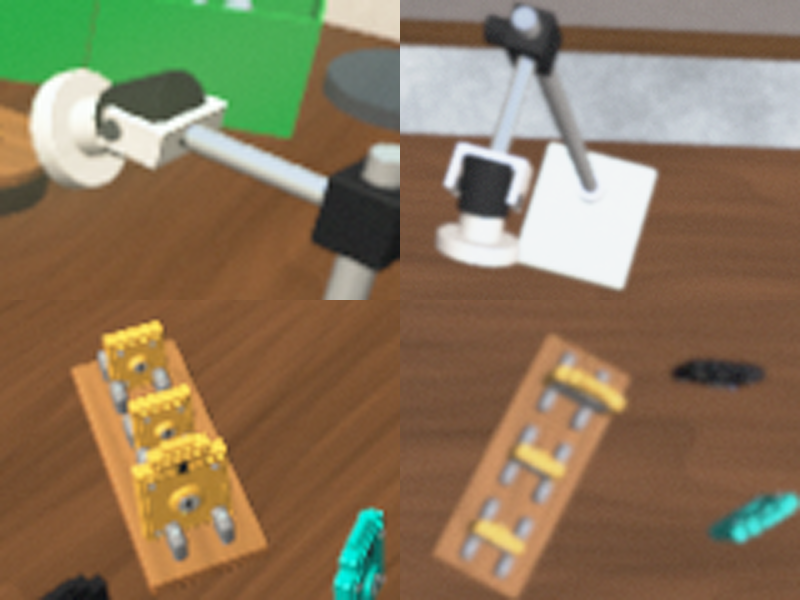

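The crop confirms the large lock is at rack x=+70, with its front facing rack +x (yaw about -27.5°). The ring's outline is visible in both views. I'll zoom in on it to get the lens pose.

```bash
python3 - <<'E'
from h import *
s=cv2.imread('pics/scene0.png');t=cv2.imread('pics/top0.png')
a=cv2.resize(s[125:170,390:450],(800,600),interpolation=cv2.INTER_CUBIC)[:, :]
b=cv2.resize(t[85:145,135:195],(600,600),interpolation=cv2.INTER_CUBIC)
a=cv2.resize(s[125:170,394:424],(400,600),interpolation=cv2.INTER_CUBIC)
b=cv2.resize(t[85:145,138:178],(400,600),interpolation=cv2.INTER_CUBIC)
cv2.imwrite('pics/crop2.png',np.hstack([a,b]))
c=np.array([[550,143],[657,170],[625,288]]);p=np.c_[130+(c[:,0]-400)/2.5,30+c[:,1]/2.5]
P=np.array([atz("top",q,.014) for q in p]);print(P.round(3),np.linalg.norm(np.diff(P,axis=0),axis=1))
e=P[1]-P[2];print("yaw long",np.degrees(np.arctan2(e[1],e[0])));e=P[0]-P[1];print("short",np.degrees(np.arctan2(e[1],e[0])))
pc=(P[0]+P[2])/2;print("base centre",pc)
E
```

```text
[[0.939 0.191 0.014]
 [0.911 0.064 0.014]
 [0.767 0.095 0.014]] [0.13006147 0.14748028]
yaw long -12.08810657036274
short 77.39723782390848
base centre [0.85296517 0.14310629 0.014     ]
```

View pics/crop2.png

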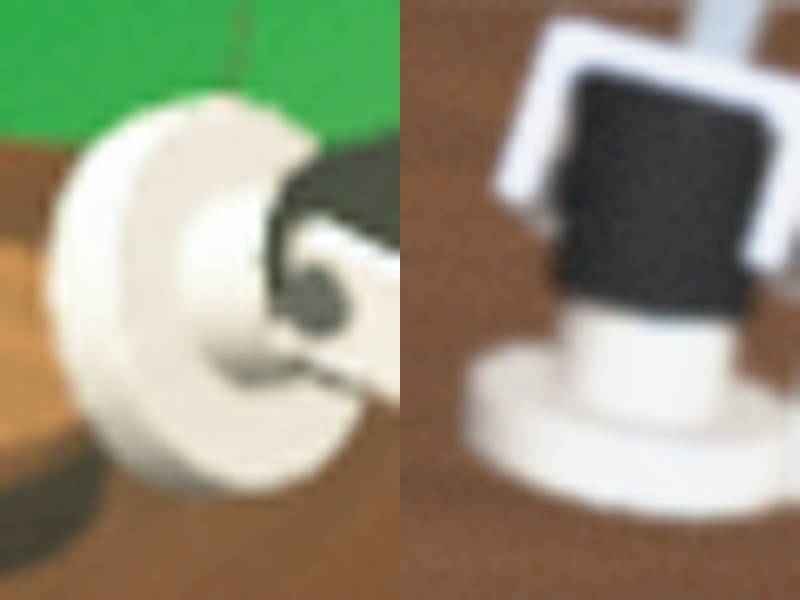

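```bash
cat >> h.py <<'E'
def lensR(yaw,pit): return R.from_euler('ZY',[yaw,-pit],degrees=True).as_matrix()  # x away from view dir (up), y level
E
python3 - <<'E'
from h import *
from scipy.optimize import least_squares
S=np.array([(45,270),(60,190),(100,130),(150,103),(215,93),(270,108),(315,140),(250,493),(180,490),(130,455),(90,395),(60,335),(300,478),(345,430),(362,405)],float)/13.333+[394,125]-.5
T=(np.array([(462,410),(475,370),(515,345),(470,440),(500,475),(560,500),(630,515),(700,520),(780,508)],float)-[400,0])/10+[138,85]-.5
th=np.linspace(0,2*np.pi,73)
def res(p,full=1):
    M=lensR(p[3],p[4]); o=[]
    C=[p[:3]+M[:,0]*k+.034*(np.cos(th)[:,None]*M[:,1]+np.sin(th)[:,None]*M[:,2]) for k in(0,p[5])]
    for n,Q in(("scene",S),("top",T)):
        h=cv2.convexHull(proj(n,np.vstack(C)).astype(np.float32))
        o+=[cv2.pointPolygonTest(h,tuple(map(float,q)),True) for q in Q]
    if full:o+=[(p[3]+12.2)/6,(p[5]-.012)/.004]
    return np.array(o)
for y0 in(-12,0):
  for pt in(25,33,42):
    r=least_squares(res,[.71,.183,.305,y0,pt,.012],x_scale=[.01,.01,.01,5,5,.005],diff_step=1e-3,loss='soft_l1',f_scale=.5)
    print(r.x.round(3),r.cost.round(3),np.abs(r.fun[:24]).mean().round(2))
E
```

```text
[ 7.0800e-01  1.8200e-01  3.0600e-01 -1.3175e+01  3.7446e+01  1.2000e-02] 1.251 0.29
[ 7.0800e-01  1.8200e-01  3.0600e-01 -1.3188e+01  3.7454e+01  1.2000e-02] 1.251 0.29
[ 7.0800e-01  1.8200e-01  3.0600e-01 -1.3185e+01  3.7452e+01  1.2000e-02] 1.251 0.29
[ 7.0800e-01  1.8200e-01  3.0600e-01 -1.3203e+01  3.7445e+01  1.2000e-02] 1.251 0.29
[ 7.0800e-01  1.8200e-01  3.0600e-01 -1.3183e+01  3.7445e+01  1.2000e-02] 1.251 0.29
[ 7.0800e-01  1.8200e-01  3.0600e-01 -1.3186e+01  3.7449e+01  1.2000e-02] 1.251 0.29
```

```bash
cat >> h.py <<'E'
def toolR(yaw,pit,s=1):
    L=lensR(yaw,pit); y=s*L[:,1]; z=-L[:,2]; return np.c_[np.cross(y,z),y,z]
def plan(pos,Rd):
    o=manip.observe(); Rc=R.from_rotvec(o["ee_rot"]).as_matrix()
    d=Rc.T@(np.array(pos)-o["tcp_pos"])/.1; w=R.from_matrix(Rc.T@Rd).as_rotvec()/np.radians(120)
    return d.round(3),w.round(3),"n>=",int(np.ceil(max(np.linalg.norm(d)*2,np.linalg.norm(w)*120/8.59)))
E
python3 - <<'E'
from h import *
o=manip.observe();print(o["time"],o["q"].round(2),R.from_rotvec(o["ee_rot"]).as_matrix().round(2).tolist())
L=lensR(-27.5,0);c=np.array([.553,-.283,.012])
B=np.array([[x,y,z] for x in(-.006,.006) for y in(-.03,.03) for z in(0,.064)]+[[x,y,.08] for x in(-.006,.004) for y in(-.015,.015)])
W=c+B@L.T
for n,box in(("scene",(211,238,295,325)),("top",(343,364,215,229))):
    p=proj(n,W);print(n,p.min(0).round(),p.max(0).round(),"meas",box)
for s in(1,-1):
    print(s,plan([.553-.001,-.283,.17],toolR(-27.5,0,s)))
E
```

```text
0.95 [-1.4   0.33 -0.19  1.05 -0.    1.44] [[0.95, 0.3, -0.0], [0.3, -0.95, -0.0], [-0.0, 0.0, -1.0]]
scene [211. 292.] [241. 327.] meas (211, 238, 295, 325)
top [339. 213.] [366. 230.] meas (343, 364, 215, 229)
1 (array([ 4.403, -1.131,  0.613]), array([-0.   ,  0.   , -1.124]), 'n>=', 16)
-1 (array([ 4.403, -1.131,  0.613]), array([0.   , 0.   , 0.376]), 'n>=', 10)
```

```bash
for i in 1 2 3 4; do python3 -m crank '1 1 -0.28 0.1 0 0 0;1 1 -0.28 0.1 0 0 0;1 1 -0.28 0.1 0 0 0' | tail -5; done
python3 -m crank '1 0.4 0 0 0 0 -0.56;1 0.4 0 0 0 0 -0.56;1 0.4 0 0 0 0 -0.56;1 0.4 0 0 0 0 -0.56;1 0.4 0 0 0 0 -0.56;1 0.4 0 0 0 0 -0.56;1 0.4 0 0 0 0 -0.56;1 0.4 0 0 0 0 -0.56;1 0.4 0 0 0 0 -0.56'
python3 -m crank '1 0 0 0 0 0 -0.56;1 0 0 0 0 0 -0.56;1 0 0 0 0 0 -0.56;1 0 0 0 0 0 -0.56;1 0 0 0 0 0 -0.56;1 0 0 0 0 0 -0.56;1 0 0 0 0 0 -0.56;1 0 0 0 0 0 -0.56;1 0 0 0 0 0 -0.56'
python3 - <<'E'
from h import *
o=manip.observe();print(o["time"],o["q"].round(2),o["tcp_pos"].round(4));print(plan([.552,-.283,.12],toolR(-27.5,0,1)))
snap("scene","s1.png")
for r in manip.regions_of("scene","lock"): print(r["conf"],r["location"])
E
```

```text
tcp_pos: [0.2566, -0.4638, 0.2207]
ee_rot: [-3.101, -0.49, -0.002]
ft_force: [-0.1, -0.6, -0.2]
opening: 1.003
grasp_force: 0.0
tcp_pos: [0.3433, -0.4073, 0.2109]
ee_rot: [-3.102, -0.491, -0.002]
ft_force: [-0.3, -0.7, 0.1]
opening: 0.999
grasp_force: 0.0
tcp_pos: [0.4299, -0.351, 0.2009]
ee_rot: [-3.102, -0.49, -0.002]
ft_force: [-0.4, -0.4, 0.6]
opening: 0.995
grasp_force: 0.0
tcp_pos: [0.5166, -0.2945, 0.1907]
ee_rot: [-3.103, -0.489, -0.002]
ft_force: [0.1, -0.8, -0.5]
opening: 1.0
grasp_force: 0.0
time: 3.05
tcp_pos: [0.5509, -0.2858, 0.1914]
ee_rot: [2.321, 2.117, -0.001]
ft_force: [-1.0, -0.0, 0.3]
opening: 0.999
grasp_force: 0.0
time: 3.95
tcp_pos: [0.5513, -0.2852, 0.1914]
ee_rot: [-0.765, -3.047, 0.001]
ft_force: [0.1, 0.0, -0.2]
opening: 1.002
grasp_force: 0.0
3.95 [-0.6   0.48 -0.06  1.03 -0.   -0.1 ] [ 0.5513 -0.2852  0.1914]
(array([0.004, 0.023, 0.714]), array([-0.   , -0.   , -0.006]), 'n>=', 2)
0.89 [235.7, 375.2]
0.63 [275.9, 338.5]
0.63 [141.0, 333.8]
0.58 [225.7, 307.8]
```

```bash
python3 -m crank '1 0 0.02 0.4 0 0 0;1 0 0.02 0.7 0 0 0;1 0 0.02 0.7 0 0 0;1 0 0.02 0.7 0 0 0'
python3 - <<'E'
from h import *
a=snap("scene","s2.png")[:,:,::-1];b=snap("top","t2.png")[:,:,::-1]
cv2.imwrite("pics/c3.png",np.hstack([cv2.resize(a[230:350,150:310][:, :],(400,300),interpolation=2),cv2.resize(b[170:290,280:440],(400,300),interpolation=2)]))
E
```

```text
time: 4.45
tcp_pos: [0.5526, -0.2825, 0.1215]
ee_rot: [-0.762, -3.047, -0.0]
ft_force: [-0.1, -0.2, 0.8]
opening: 0.997
grasp_force: 0.0
```

View pics/c3.png

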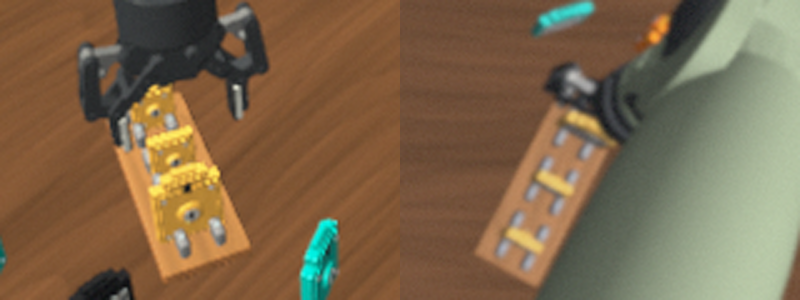

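The fingers straddle the large lock, with the tips at crop (122,145) and (238,112) and the lock below at (187,200). I'll descend and grip.

```bash
python3 -m crank '1 0 0 0.3 0 0 0;1 0 0 0.6 0 0 0;1 0 0 0.88 0 0 0;1 0 0 0.88 0 0 0;1 0 0 0.88 0 0 0'
python3 -m crank '0.5 0 0 0 0 0 0;0.5 0 0 0 0 0 0;0.5 0 0 0 0 0 0;0.5 0 0 0 0 0 0;0.5 0 0 0 0 0 0;0.5 0 0 0 0 0 0;0.5 0 0 0 0 0 0;0.5 0 0 0 0 0 0;0.5 0 0 0 0 0 0;0.5 0 0 0 0 0 0' 50
```

```text
time: 5.05
tcp_pos: [0.5537, -0.2829, 0.0348]
ee_rot: [0.759, 3.047, -0.001]
ft_force: [0.2, 0.3, 0.9]
opening: 1.001
grasp_force: 0.0
time: 6.05
tcp_pos: [0.5545, -0.284, 0.036]
ee_rot: [0.759, 3.044, -0.004]
ft_force: [-0.9, -2.2, 5.6]
opening: 0.696
grasp_force: 54.4
```

```bash
python3 -m crank '0.5 0 0 -0.1 0 0 0;0.5 0 0 -0.2 0 0 0;0.5 0 0 -0.35 0 0 0;0.5 0 0 -0.5 0 0 0;0.5 0 0 -0.75 0 0 0;0.5 0 0 -1 0 0 0;0.5 0 0 -1 0 0 0' 60
python3 -m crank '0.5 0 0 -0.3 0 0 0;0.5 0 0 -0.6 0 0 0;0.5 0 0 -0.9 0 0 0;0.5 0 0 -0.9 0 0 0;0.5 0 0 -0.9 0 0 0'
python3 - <<'E'
from h import *
a=snap("scene","s4.png")[:,:,::-1]
p=proj("scene",[.555,-.284,.22])[0].astype(int);print(p)
cv2.imwrite("pics/c4.png",cv2.resize(a[p[1]-50:p[1]+100,p[0]-100:p[0]+100],(800,600),interpolation=2))
E
```

```text
time: 6.75
tcp_pos: [0.5548, -0.2834, 0.1377]
ee_rot: [0.758, 3.043, -0.003]
ft_force: [1.7, -0.4, -1.9]
opening: 0.69
grasp_force: 66.3
time: 7.25
tcp_pos: [0.5527, -0.2821, 0.2226]
ee_rot: [-0.759, -3.048, -0.0]
ft_force: [0.3, -0.2, -3.0]
opening: 0.695
grasp_force: 66.3
[218 251]
```

View pics/c4.png

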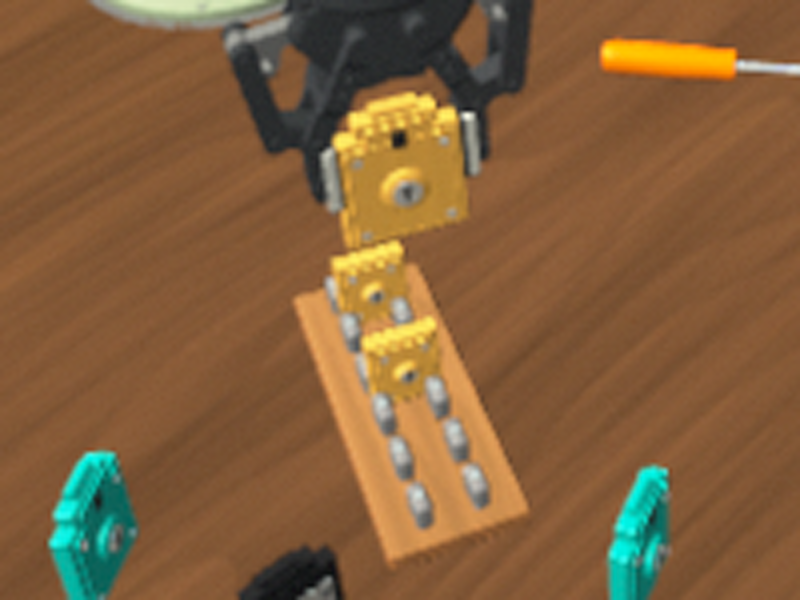

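The lock is held square by its side edges, with its head up and nothing touching the plate. The small locks haven't moved. Next I check the held pose against the picture and plan the turn.

```bash
cat >> h.py <<'E'
def goal(lens=(.708,.182,.306),yaw=-13.2,pit=37.5,xt=0.,zt=.024,d=.11):
    L=lensR(yaw,pit); return np.array(lens)+L@[-d-.0062+xt,0,-.032+zt], toolR(yaw,pit,1)
E
python3 - <<'E'
from h import *
o=manip.observe();Rc=R.from_rotvec(o["ee_rot"]).as_matrix();L=np.c_[-Rc[:,0],Rc[:,1],-Rc[:,2]]
B=np.array([[.0102,0,.032],[.004,-.03,0],[.004,.03,0],[0,0,.08]])
m=np.array([[405,190],[348,245],[467,218],[397,95]])/4+[118,201]
print(o["q"].round(2));print((proj("scene",o["tcp_pos"]+(B-[0,0,.024])@L.T)-m).round(1))
g,Rd=goal();print(g);print(plan(g,Rd))
E
```

```text
[-0.59  0.46 -0.01  1.1   0.   -0.1 ]
[[ 0.4  0.7]
 [ 0.3  1.6]
 [ 0.3  0.1]
 [-1.5  1.5]]
[0.62298946 0.20193904 0.2289151 ]
(array([ 1.641,  4.604, -0.068]), array([-0.04 , -0.312, -0.119]), 'n>=', 10)
```

```bash
python3 -m crank '0.5 0.1 0.2 0 -0.01 -0.05 -0.02;0.5 0.2 0.4 0 -0.01 -0.1 -0.04;0.5 0.2 0.6 0 -0.02 -0.15 -0.06;0.5 0.2 0.8 0 -0.03 -0.2 -0.08;0.5 0.2 0.9 0 -0.03 -0.25 -0.1;0.5 0.2 1 0 -0.04 -0.3 -0.115;0.5 0.2 1 0 -0.04 -0.312 -0.119;0.5 0.2 1 0 -0.04 -0.312 -0.119;0.5 0.2 1 0 -0.04 -0.312 -0.119'
python3 - <<'E'
from h import *
o=manip.observe();print(o["q"].round(2),o["time"])
g,Rd=goal();print(plan(g,Rd)); print(plan(g-Rd@[-.03,0,0],Rd))
E
```

```text
time: 8.2
tcp_pos: [0.5814, -0.1844, 0.2218]
ee_rot: [0.286, 2.474, -0.097]
ft_force: [0.1, -0.7, -2.3]
opening: 0.693
grasp_force: 66.2
[-0.51  0.07 -0.79  0.07  0.17 -0.23] 8.2
(array([ 0.334,  3.856, -0.347]), array([-0., -0.,  0.]), 'n>=', 8)
(array([ 0.634,  3.856, -0.347]), array([-0., -0.,  0.]), 'n>=', 8)
```

```bash
python3 -m crank '0.5 0.2 0.3 -0.15 0 0 0;0.5 0.4 0.6 -0.3 0 0 0;0.5 0.5 0.9 -0.35 0 0 0;0.5 0.5 1 -0.35 0 0 0;0.5 0.5 1 -0.35 0 0 0'
python3 -m crank '0.5 0 0.3 0 0 0 0;0.5 0 0.6 0 0 0 0;0.5 0 0.9 0 0 0 0;0.5 0 1 0 0 0 0;0.5 0 1 0 0 0 0'
python3 -m crank '0.5 0 0.3 0 0 0 0;0.5 0 0.6 0 0 0 0;0.5 0 0.9 0 0 0 0;0.5 0 1 0 0 0 0;0.5 0 1 0 0 0 0'
python3 -m crank '0.5 0 0.25 0 0 0 0;0.5 0 0.5 0 0 0 0;0.5 0 0.75 0 0 0 0;0.5 -0.05 0.85 0 0 0 0;0.5 -0.16 0.85 0 0 0 0;0.5 -0.16 0.85 0 0 0 0;0.5 -0.16 0.85 0 0 0 0;0.5 -0.16 0.85 0 0 0 0'
python3 - <<'E'
from h import *
o=manip.observe();print(o["q"].round(2),o["time"])
g,Rd=goal();print(plan(g,Rd))
a=snap("scene","s5.png")[:,:,::-1];b=snap("top","t5.png")[:,:,::-1]
cv2.imwrite("pics/c5.png",np.hstack([cv2.resize(a[110:230,340:500],(400,300),interpolation=2),cv2.resize(b[80:200,100:260],(400,300),interpolation=2)]))
for n in("scene","top"):
    print([(round(r["conf"],2),np.round(r["location"],1)) for t in("lock","lens") for r in manip.regions_of(n,t)][:7])
print("front",proj("scene",[.6207,.2023,.239]),proj("top",[.6207,.2023,.239]))
E
```

```text
time: 8.7
tcp_pos: [0.5466, -0.0723, 0.2208]
ee_rot: [0.282, 2.471, -0.098]
ft_force: [-0.1, 0.2, -3.9]
opening: 0.687
grasp_force: 66.8
time: 9.2
tcp_pos: [0.5696, 0.0244, 0.2205]
ee_rot: [0.283, 2.471, -0.098]
ft_force: [-0.0, -1.2, -2.9]
opening: 0.695
grasp_force: 66.8
time: 9.7
tcp_pos: [0.5918, 0.1212, 0.2201]
ee_rot: [0.284, 2.471, -0.099]
ft_force: [-0.2, -0.6, -2.2]
opening: 0.686
grasp_force: 66.9
time: 10.5
tcp_pos: [0.6224, 0.1998, 0.2295]
ee_rot: [0.286, 2.472, -0.1]
ft_force: [-0.6, -1.3, -2.5]
opening: 0.693
grasp_force: 67.0
[ 0.36  0.21 -0.59  0.2  -0.35  0.48] 10.5
(array([0.003, 0.022, 0.005]), array([-0.001,  0.001,  0.   ]), 'n>=', 1)
[(0.93, array([235. , 376.5])), (0.89, array([140.4, 336.5])), (0.79, array([371.8, 155. ])), (0.77, array([190.9, 357.5])), (0.66, array([278. , 338.6])), (0.59, array([413.1, 143.6])), (0.39, array([220.6, 292.1]))]
[(0.93, array([157.4, 176.1])), (0.68, array([344.6, 173.4])), (0.55, array([385.3, 181. ])), (0.5, array([393.3, 217.2])), (0.5, array([402.7, 261.7])), (0.86, array([165.2, 116.2]))]
front [[374.82058648 157.98041714]] [[157.33525888 176.74488113]]
```

View pics/c5.png

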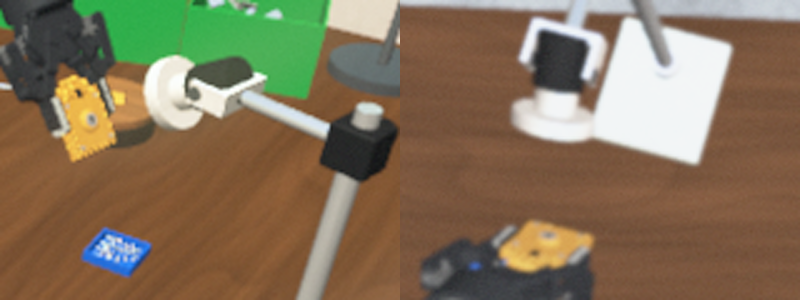

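The picture shows the lock facing the lens, collar at scene (376,158) and top (159,175), within about 2 px of prediction; the camera hasn't moved. I'll let it settle and hand in.

```bash
python3 -m crank '0.5 0 0.02 0 0 0 0;0.5 0 0.02 0 0 0 0;0.5 0 0.02 0 0 0 0;0.5 0 0.02 0 0 0 0;0.5 0 0.02 0 0 0 0;0.5 0 0.02 0 0 0 0;0.5 0 0.02 0 0 0 0;0.5 0 0.02 0 0 0 0'
python3 -c "
from h import *
print(manip.observe()['qd'].round(3)); print(manip.sign_off())"
```

```text
time: 11.6
tcp_pos: [0.6233, 0.2032, 0.2298]
ee_rot: [0.285, 2.471, -0.099]
ft_force: [0.9, 0.9, -2.3]
opening: 0.689
grasp_force: 67.0
[ 0.001 -0.002 -0.    -0.001  0.001 -0.001]
the job is handed in; nothing more can be done
None
```

I handed the job in at about 11.6 s, with the large lock gripped by its side edges, raised and still, and facing the lens square and centred at about 11 cm by my camera fit. The hand-in gave no verdict, so I can't confirm it was judged a pass.

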